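# Lock the syrup pump down for the night

### The arm

A 6-joint arm with a two-finger parallel gripper is mounted at the origin on a cart in front of the work surface, level with it; the furniture and walls round the work are solid. World frame = base frame: x ahead of the robot, y to its left, z up, the work surface at z = 0. Lengths are in m, angles in degrees, forces in N, time in s.
With the tool pointing down it reaches from about 0.25 to 0.775 m from the base axis. Payload 4 kg.
Tool frame: the origin (TCP) lies between the finger pads; the fingertips stand 25 mm ahead of it and the grasp point (between the pads) lies 6 mm ahead of it; z points along the fingers, y is the line along which they close (so a half turn about z gives the same grasp; the last joint's range is limited). The gripper opens to 94 mm and grips with 3 to 60 N. Pads are 16 mm wide; open, the fingers measure 119 mm over their backs; the gripper's body (75 mm by 177 mm) begins 78 mm behind the grasp point.
Start: joints at [68.692, 4.996, 78.535, -0, 96.463, -5.907], TCP at [0.146, 0.53, 0.231] pointing down, gripper open.
Joint ranges: [-177.83, 177.83], [-43.37, 116.18], [15.69, 146.23], [-61.86, 241.86], [9.47, 152.12], [-147.06, 147.06]. Speed limits (degrees/s): [159.86, 159.86, 180, 180, 180, 180].

### API

Orientations are given as [roll, pitch, yaw] about the fixed x, y, z axes, in that order (R = Rz(yaw) Ry(pitch) Rx(roll)).
In Python, from bench import telemetry, get_image, sign_off gives the robot as it stands.
- The arm moves only by the shell command python3 -m crank 'ROWS' [FORCE]. ROWS is JSON, a list of rows, each an object of numbers: "dx", "dy", "dz": the shift along the tool's x, y, z in m; "twist": the turn about the tool's z in rad; "fingers": the opening, from 0 (shut) to 1 (fully open). In form: [{"dx": .., "dy": .., "dz": .., "twist": .., "fingers": ..}, ...]. A call has 1 to 12 rows; each row is the pose to reach, as a shift and turn from the pose commanded when the call began, along the tool's axes at that moment; what a row does not reach only later rows make up. A row lasts 1/8 s, in which the tool goes at most 62.5 mm and 10.7 degrees, less where a joint would pass 70% of its speed; a pose out of reach is approached as far as the arm can. A call with a gripper value outside its range is refused whole. The fingers move at their own pace and stop on an object; FORCE is the grip in N (left out, the last holds). Time passes only in rows, so rows that repeat a pose let the fingers close. It gives the time, the measured TCP pose, the force, the opening and the grip force at its end, in the units of the state.
- telemetry.get_obs(): the state, without advancing time (a new reading comes with each control period).
- get_image(name): name is "scene" or "top"; returns a dict with "color" (384x512x3 uint8, red, green, blue), "vertical_fov" (degrees; the focal length in pixels is half the picture's height over the tangent of half this angle, whatever the lens; pixels are square), "cx", "cy" (the principal point, pixels), "cam_to_world" (4x4, takes a point from camera to world coordinates). Camera axes: x right, y down, z forward; pixel columns grow to the right and rows downward; lengths in m; the calibration is good to about 2 mm. A picture is of the moment at which its call begins. There is no depth.
- sign_off(): hands the job in; it is judged then, once.
The state is a dict: "time": time; "joint_pos": joint angles; "joint_velocities": joint speeds; "tau": joint torques, N m; "tcp_pos": TCP position; "ee_rot": TCP orientation; "force": force on the tool from outside, world axes, zero at the start; "wrist_torque": the same for the moment, N m; "grip_width": finger opening in m; "grasp_force": force on a finger pad.
Only numpy, scipy, OpenCV 4.12 (cv2) and the standard library are available. Lean on these libraries where they do the work, as an engineer would, in place of code of your own. Each camera call takes 0.05 s, during which the arm holds its last target. There are 200 camera calls.

### The job

Lock the countertop pump down for closing time: with closed fingertips press its black pad gently but fully down and, while keeping it down, push the red catch along with the same fingers to the end of its slide, so that the pad stays trapped when you let go. Do not force the pad or the catch, and leave the mug, the sugar pourer and the milk pitcher where they stand.

Things in the scene. Friction and masses are not known exactly. Their poses are not given: they have to be found in the camera images.
- pump: Steel pump jar fixed to the worktop, 112 x 144 x 85 mm to its dark lid, short spout on its -x side. Origin: on the worktop under the pump stem's axis (the jar is centred 10 mm from there along +y); z up. The catch slides along its +y. Surroundings: a framed glass case stands to the robot's left (world x over 0.37, y over 0.38), a tap tower at x 0.66, y 0.29; keep the arm clear of them.
- plunger (a joint): How far the black pad is pressed, m: 0 up, 0.016 down on a hard stop. Its spring pushes up with 6 N at the top, 14 N at the bottom. The catch's hooks clear the brass lugs at the stem's sides only from about 0.0145 on; before that they strike them. Once trapped it rises to about 0.0145, lugs bearing up on the hooks. Press with no more than 30 N.
- press_point (a point): Point on the flat ribbed top of the black press pad, over the stem; moves with it. 125 mm above the worktop when up, 109 mm fully down. The pad is 36 mm wide along pump x and reaches from 23 mm behind this point (pump -y) to 45 mm ahead (pump +y), all level: fingertips can slide along it while pressing.
- catch (a joint): How far the red catch is slid along pump +y, m: starts open at 0 to 0.003, end stop 0.018; from about 0.014 its hooks fully cover the lugs. About 2 N of friction; stays where it is left. Push it with no more than 20 N.
- catch_bar (a point): Middle of the red catch's round crossbar (8 mm thick, along pump x), arching over the pad on two posts 61 mm apart; moves with the catch. Axis 131 mm above the worktop (6 mm above the raised pad's top, 22 mm above the pressed one) and 26 mm from the stem axis along pump +y with the catch at 0. Push it along pump +y from the stem side.
- mug: Bystander, loose: small white cup, 63 x 93 x 50 mm with handle, origin at the centre of its underside.
- sugar_pourer: Bystander, loose: glass sugar pourer with a steel spout, 68 mm across, 150 mm tall, origin at the centre of its underside.
- pitcher: Bystander, loose: steel milk pitcher, 75 x 106 x 100 mm, origin at the underside.

How it is judged (in metres and radians):
On the way, in this order (a step that is already met when the one before it is completed fails the run):
1. the pad is pressed fully down with the catch still open (value of joint plunger above 0.014 m and value of joint catch below 0.006 m), for 0.1 s.
2. while the fingers keep the pad down, the catch is slid over the lugs (value of joint catch above 0.014 m and value of joint plunger above 0.0125 m and contact force between the fingers and plunger above 2 N), for 0.05 s.
At the end, for the whole second after the job is handed in: The catch is slid to within 4 mm of its end stop (joint over 0.014) and the plunger stays down by itself, trapped within 3.5 mm of its bottom (joint over 0.0125), at rest (value of joint plunger above 0.0125 m and value of joint catch above 0.014 m and velocity of joint plunger below 0.005 m/s); the robot touches nothing.
It fails at once if the robot presses the pad with more than 30 N (contact force between any of the fingers, the arm and plunger above 30 N).
It fails at once if the catch is pushed by the robot with more than 20 N (contact force between any of the fingers, the arm and catch above 20 N).
It fails at once if the mug, sugar pourer or milk pitcher is moved more than 20 mm (distance of any of mug, sugar_pourer, pitcher from where it was at the start of the episode above 0.02 m).
It also fails if it takes over 61 s, if anything falls off the work surface, if the arm or the gripper's body presses on something with over 40 N, if the wrist force passes 120 N, or if a joint passes its speed limit or range.

## Working session

There is one attempt and no reset: what is moved stays moved. The work goes in short steps, Python scripts to look and compute and a shell command to move; the robot and the scene stay as the last step left them, time stands still between calls to the robot, and variables do not carry over. Pictures are saved under pics/ and viewed, at most 10 in all, crops included, and the job is handed in when it is done.

```bash
mkdir -p pics
python3 - <<'E'
from bench import telemetry, get_image
import cv2,numpy as np
o=telemetry.get_obs()
for k in("time","tcp_pos","ee_rot","force","grip_width"):print(k,o[k])
for n in("scene","top"):
    i=get_image(n);cv2.imwrite(f"pics/{n}0.png",i["color"][:,:,::-1]);np.savez(f"{n}0.npz",**i)
    print(n,i["vertical_fov"],i["cx"],i["cy"],np.round(i["cam_to_world"],3).tolist())
a=cv2.imread("pics/scene0.png");b=cv2.imread("pics/top0.png")
E
```

```text
time 0.0
tcp_pos [0.14589041 0.5297901  0.22932197]
ee_rot [-1.79875970e+02 -1.22675714e-02  1.64598183e+02]
force [-0.480198   -0.15916733 -0.14046335]
grip_width 0.09395938778738307
scene 45.498802762622915 257.89945328769244 196.97552634301783 [[-0.839, -0.428, 0.336, 0.291], [-0.544, 0.641, -0.541, 0.479], [0.016, -0.637, -0.771, 0.747], [0.0, 0.0, 0.0, 1.0]]
top 56.14701171735746 254.11246269724293 193.98210608015484 [[-0.028, -0.998, 0.064, 0.516], [-1.0, 0.028, 0.004, 0.027], [-0.006, -0.064, -0.998, 0.937], [0.0, 0.0, 0.0, 1.0]]
```

View pics/scene0.png

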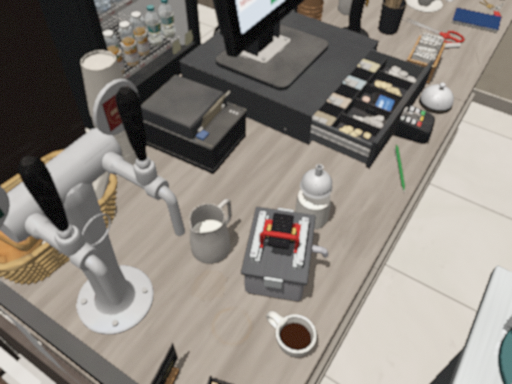

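View pics/top0.png

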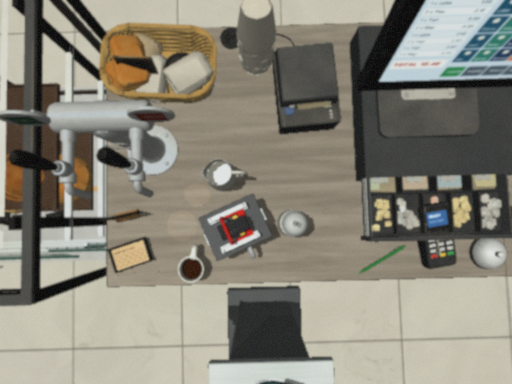

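The scene view shows the pump near (280,245), with the pitcher at (210,232), mug at (295,335) and pourer at (316,190). In the top view the pump is at (237,227), pitcher at (220,175), mug at (191,267) and pourer at (293,223). I'll segment the red bar and the pad and zoom in.

```bash
cat > h.py <<'E'
import numpy as np,cv2
def load(n):return dict(np.load(n))
def f(i):return i["color"].shape[0]/2/np.tan(np.radians(float(i["vertical_fov"]))/2)
def ray(i,u,v):
    T=i["cam_to_world"];d=T[:3,:3]@np.array([(u-i["cx"])/f(i),(v-i["cy"])/f(i),1]);return T[:3,3],d
def plane(i,u,v,z):
    o,d=ray(i,u,v);return o+d*(z-o[2])/d[2]
def proj(i,p):
    T=i["cam_to_world"];c=T[:3,:3].T@(np.asarray(p)-T[:3,3]);return c[:2]/c[2]*f(i)+[i["cx"],i["cy"]]
E
python3 - <<'E'
from h import *
ims=[]
for n,(x,y,w,h) in dict(scene0=(225,180,120,120),top0=(190,180,120,120)).items():
    i=load(n+".npz");c=i["color"]
    m=((c[:,:,0]>130)&(c[:,:,1]<60)&(c[:,:,2]<60)).astype(np.uint8);m2=np.zeros_like(m);m2[y:y+h,x:x+w]=m[y:y+h,x:x+w]
    v,u=np.nonzero(m2);print(n,len(u),u.mean(),v.mean(),u.min(),u.max(),v.min(),v.max(),cv2.minAreaRect(np.c_[u,v].astype(np.float32)))
    print(plane(i,u.mean(),v.mean(),.131))
    ims.append(cv2.resize(c[y:y+h,x:x+w],None,fx=3.3,fy=3.3,interpolation=cv2.INTER_CUBIC))
cv2.imwrite("pics/c0.png",np.hstack(ims)[:,:,::-1])
E
```

```text
scene0 122 280.844262295082 234.86885245901638 261 298 221 249 ((279.7540588378906, 234.7049102783203), (37.4818000793457, 25.712154388427734), 5.19442892074585)
[0.48532138 0.09321245 0.131     ]
top0 155 234.21290322580646 226.24516129032259 221 252 211 242 ((236.01968383789062, 225.6164093017578), (25.99596405029297, 25.766923904418945), 66.37062072753906)
[0.49688892 0.07654307 0.131     ]
```

View pics/c0.png

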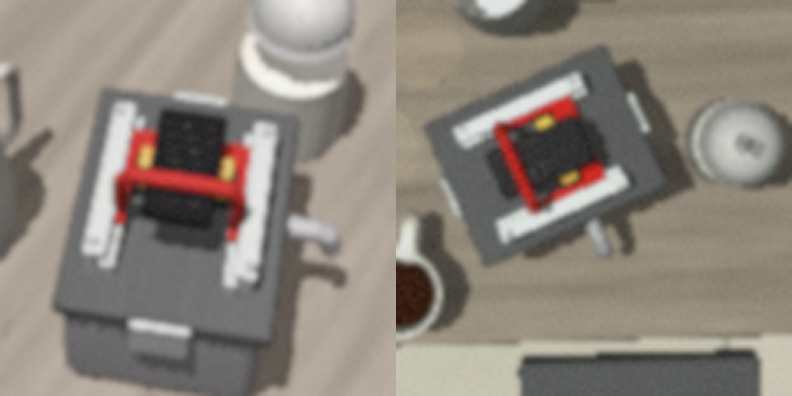

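The crops show the +y end of the pad just past the bar, so pump +y points down in the scene crop and left and slightly down in the top crop. The bar runs (500,128)–(538,207) in the top crop and (122,180)–(245,190) in the scene crop. The spout at the bottom of the top crop agrees with −x.

Run:
```python
from h import *
s=load("scene0.npz");t=load("top0.npz")
S=lambda p:(p[0]/3.3+225-.35,p[1]/3.3+180-.35)
T=lambda p:((p[0]-396)/3.3+190-.35,p[1]/3.3+180-.35)
L=[plane(t,*T(p),.085) for p in[(602,47),(668,190),(487,265),(425,128)]]
print("lid",np.round(L,4).tolist(),np.mean(L,0),[round(float(np.linalg.norm(L[k]-L[(k+1)%4])),4) for k in range(4)])
ls=[plane(s,*S(p),.085) for p in[(103,90),(300,125),(270,340),(55,308)]]
print("lid s",np.round(ls,4).tolist(),np.mean(ls,0),[round(float(np.linalg.norm(ls[k]-ls[(k+1)%4])),4) for k in range(4)])
for Q in(L,ls):
    for k in range(4):
        d=Q[k]-Q[(k+1)%4];print("edge ang",np.degrees(np.arctan2(d[1],d[0])))
for n,i,a,b in(("top",t,T((500,128)),T((538,207))),("scene",s,S((122,178)),S((245,188)))):
    A=plane(i,*a,.131);B=plane(i,*b,.131);d=A-B;print(n,A,B,(A+B)/2,np.linalg.norm(d),np.degrees(np.arctan2(d[1],d[0])))
for nm,a,b in(("barmid",(183.5,183),(519,167.5)),):
    o,d=ray(s,*S(a));p,e=ray(t,*T(b));k=np.linalg.lstsq(np.c_[d,-e],p-o,rcond=None)[0];print(nm,o+d*k[0],p+e*k[1])
for n,uv,z in(("mug",(191,267),.05),("pitcher",(220,175),.1),("pourer",(293,223),.15)):print(n,plane(t,*uv,z))
```

```text
lid [[0.5711, 0.0352, 0.085], [0.4676, -0.0091, 0.085], [0.4181, 0.1211, 0.085], [0.5165, 0.1635, 0.085]] [0.49333165 0.07766099 0.085     ] [0.1125, 0.1393, 0.1071, 0.1395]
lid s [[0.5705, 0.0364, 0.085], [0.4671, -0.0031, 0.085], [0.4161, 0.1222, 0.085], [0.5146, 0.1659, 0.085]] [0.49209108 0.08034674 0.085     ] [0.1108, 0.1353, 0.1078, 0.141]
edge ang 23.157821693223276
edge ang -69.1991128340315
edge ang -156.70026434268703
edge ang 113.03363829534685
edge ang 20.908656242084543
edge ang -67.88075483773348
edge ang -156.1175956579852
edge ang 113.34892862460791
top [0.51507666 0.10528925 0.131     ] [0.46122099 0.08081798 0.131     ] [0.48814883 0.09305362 0.131     ] 0.05915468113619119 24.43638359225396
scene [0.51288728 0.10847495 0.131     ] [0.45897096 0.07986744 0.131     ] [0.48592912 0.09417119 0.131     ] 0.06103571997939558 27.950017990383675
barmid [0.48667582 0.09257386 0.12848123] [0.48800248 0.09323203 0.12848916]
mug [0.39881893 0.18934968 0.05      ]
pitcher [0.6164845  0.10880926 0.1       ]
pourer [ 0.50085148 -0.05285911  0.15      ]
```

Pump x is at about 23°, so pump +y points to about 113° in world. The stem comes out near (0.497, 0.070). The bar sits about 26 mm from it, matching the description. I'll go first to about (0.20, 0.25), clear of the glass case, closing the fingers and turning tool x onto pump +y (twist +0.9).

```bash
python3 -m crank '[{"dx":-0.0165,"dy":-0.032,"dz":0,"twist":0.112,"fingers":0},{"dx":-0.033,"dy":-0.064,"dz":0,"twist":0.225,"fingers":0},{"dx":-0.05,"dy":-0.096,"dz":0,"twist":0.337,"fingers":0},{"dx":-0.066,"dy":-0.128,"dz":0,"twist":0.45,"fingers":0},{"dx":-0.0825,"dy":-0.16,"dz":0,"twist":0.562,"fingers":0},{"dx":-0.099,"dy":-0.192,"dz":0,"twist":0.675,"fingers":0},{"dx":-0.116,"dy":-0.224,"dz":0,"twist":0.787,"fingers":0},{"dx":-0.132,"dy":-0.256,"dz":0,"twist":0.9,"fingers":0},{"dx":-0.132,"dy":-0.256,"dz":0,"twist":0.9,"fingers":0},{"dx":-0.132,"dy":-0.256,"dz":0,"twist":0.9,"fingers":0}]' 20; python3 -c "
from bench import telemetry as t;o=t.get_obs();print(o)
import numpy as np
y=np.radians(o['ee_rot'][2]);d=np.array([.497,.07])-o['tcp_pos'][:2];print(d@[np.cos(y),np.sin(y)],d@[np.sin(y),-np.cos(y)])"
```

```text
time: 1.35
tcp_pos: [0.2053, 0.2487, 0.2303]
ee_rot: [-180.0, -0.0, 113.1]
force: [0.6, 0.2, -0.1]
grip_width: 0.0007
grasp_force: 0.0
{'time': 1.35, 'joint_pos': array([ 4.03237180e+01, -2.53821914e+01,  1.04249054e+02,  3.55654322e-02,
        1.01123605e+02,  1.72628132e+01]), 'joint_velocities': array([ 1.07419756,  0.83140106, -0.3859069 , -0.11662984,  0.14112157,
        0.01535618]), 'tau': array([-3.67755918e-01, -1.23796615e+01, -3.03098488e+01,  4.82921430e-02,
        1.35530136e-02,  4.31246654e-04]), 'tcp_pos': array([0.20525186, 0.2487117 , 0.23032363]), 'ee_rot': array([-1.79998750e+02, -3.61536913e-02,  1.13067769e+02]), 'force': array([ 0.56588441,  0.19049071, -0.11145305]), 'wrist_torque': array([-0.02395693,  0.06153684, -0.02147558]), 'grasp_force': 0.0, 'grip_width': 0.0006835988597185137}
-0.27873492472419265 0.198397808565915
```

```bash
python3 -m crank '[{"dx":-0.035,"dy":0.025,"dz":0,"twist":0,"fingers":0},{"dx":-0.07,"dy":0.05,"dz":0,"twist":0,"fingers":0},{"dx":-0.105,"dy":0.075,"dz":0,"twist":0,"fingers":0},{"dx":-0.14,"dy":0.1,"dz":0,"twist":0,"fingers":0},{"dx":-0.175,"dy":0.125,"dz":0,"twist":0,"fingers":0},{"dx":-0.21,"dy":0.15,"dz":0,"twist":0,"fingers":0},{"dx":-0.245,"dy":0.174,"dz":0,"twist":0,"fingers":0},{"dx":-0.279,"dy":0.198,"dz":0,"twist":0,"fingers":0},{"dx":-0.279,"dy":0.198,"dz":0.04,"twist":0,"fingers":0},{"dx":-0.279,"dy":0.198,"dz":0.06,"twist":0,"fingers":0},{"dx":-0.279,"dy":0.198,"dz":0.06,"twist":0,"fingers":0},{"dx":-0.279,"dy":0.198,"dz":0.06,"twist":0,"fingers":0}]'
python3 - <<'E'
from h import *
from bench import get_image
ims=[]
for n,(x,y,w,h) in dict(scene=(215,170,120,120),top=(180,170,120,120)).items():
    i=get_image(n);np.savez(n+"1.npz",**i)
    ims.append(cv2.resize(i["color"][y:y+h,x:x+w],None,fx=3.3,fy=3.3,interpolation=cv2.INTER_CUBIC))
cv2.imwrite("pics/c1.png",np.hstack(ims)[:,:,::-1])
E
```

```text
time: 2.85
tcp_pos: [0.4974, 0.0699, 0.1712]
ee_rot: [179.9, 0.0, 113.1]
force: [0.7, 0.4, 0.2]
grip_width: 0.0003
grasp_force: 0.0
```

View pics/c1.png

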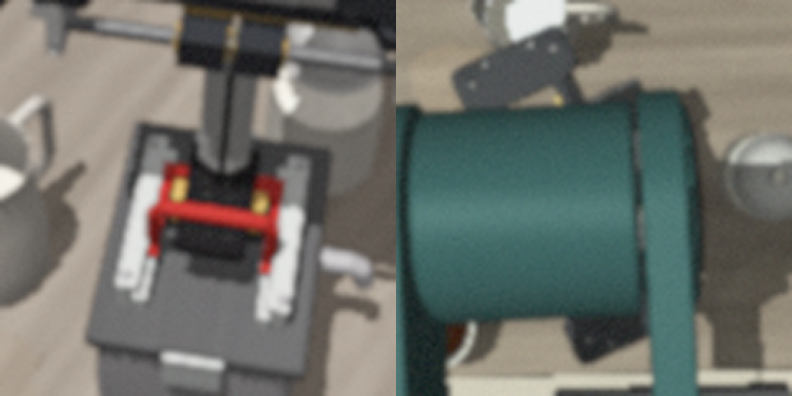

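The scene crop shows the closed tips at (225,168), centred across the pad just behind the red bar; in the top crop the arm hides the pump. I'll descend near the pad, then press in small steps.

```bash
python3 -m crank '[{"dx":0,"dy":0,"dz":0.008,"twist":0,"fingers":0},{"dx":0,"dy":0,"dz":0.014,"twist":0,"fingers":0},{"dx":0,"dy":0,"dz":0.018,"twist":0,"fingers":0},{"dx":0,"dy":0,"dz":0.021,"twist":0,"fingers":0},{"dx":0,"dy":0,"dz":0.023,"twist":0,"fingers":0},{"dx":0,"dy":0,"dz":0.025,"twist":0,"fingers":0},{"dx":0,"dy":0,"dz":0.025,"twist":0,"fingers":0},{"dx":0,"dy":0,"dz":0.025,"twist":0,"fingers":0}]'
```

```text
time: 3.95
tcp_pos: [0.4965, 0.0691, 0.1469]
ee_rot: [180.0, 0.0, 113.0]
force: [-3.3, -1.3, 5.2]
grip_width: 0.0005
grasp_force: 3.1
```

```bash
python3 -m crank '[{"dx":0,"dy":0,"dz":0.0015,"twist":0,"fingers":0},{"dx":0,"dy":0,"dz":0.003,"twist":0,"fingers":0},{"dx":0,"dy":0,"dz":0.003,"twist":0,"fingers":0},{"dx":0,"dy":0,"dz":0.003,"twist":0,"fingers":0}]'; python3 -m crank '[{"dx":0,"dy":0,"dz":0.0015,"twist":0,"fingers":0},{"dx":0,"dy":0,"dz":0.003,"twist":0,"fingers":0},{"dx":0,"dy":0,"dz":0.004,"twist":0,"fingers":0},{"dx":0,"dy":0,"dz":0.004,"twist":0,"fingers":0},{"dx":0,"dy":0,"dz":0.004,"twist":0,"fingers":0}]'
python3 - <<'E'
from bench import telemetry as t
o=t.get_obs();print(o['force'],o['tcp_pos'],o['ee_rot'],o['wrist_torque'])
E
```

```text
time: 4.45
tcp_pos: [0.4965, 0.069, 0.1442]
ee_rot: [180.0, 0.0, 113.0]
force: [-4.4, -0.2, 8.2]
grip_width: 0.0007
grasp_force: 3.8
time: 5.08
tcp_pos: [0.4965, 0.0691, 0.1407]
ee_rot: [180.0, 0.0, 113.0]
force: [-4.4, 0.4, 9.3]
grip_width: 0.0004
grasp_force: 4.6
[-4.44132064  0.37832159  9.29357377] [0.4965334  0.06908675 0.14069082] [1.79967801e+02 1.62933072e-02 1.13035513e+02] [-0.09013894  0.96688335 -0.01573376]
```

```bash
python3 -m crank '[{"dx":0,"dy":0,"dz":0.0015,"twist":0,"fingers":0},{"dx":0,"dy":0,"dz":0.003,"twist":0,"fingers":0},{"dx":0,"dy":0,"dz":0.0045,"twist":0,"fingers":0},{"dx":0,"dy":0,"dz":0.0055,"twist":0,"fingers":0},{"dx":0,"dy":0,"dz":0.0055,"twist":0,"fingers":0},{"dx":0,"dy":0,"dz":0.0055,"twist":0,"fingers":0}]'; python3 -m crank '[{"dx":0,"dy":0,"dz":0.0005,"twist":0,"fingers":0},{"dx":0,"dy":0,"dz":0.001,"twist":0,"fingers":0},{"dx":0,"dy":0,"dz":0.001,"twist":0,"fingers":0}]'
```

```text
time: 5.82
tcp_pos: [0.4965, 0.0691, 0.1358]
ee_rot: [180.0, 0.0, 113.0]
force: [-6.3, -1.2, 12.1]
grip_width: 0.0006
grasp_force: 5.9
time: 6.2
tcp_pos: [0.4966, 0.0691, 0.135]
ee_rot: [179.9, 0.0, 113.0]
force: [-5.9, -0.7, 12.6]
grip_width: 0.0005
grasp_force: 6.1
```

```bash
for k in 1 2; do :; done; python3 -m crank '[{"dx":0,"dy":0,"dz":0.0004,"twist":0,"fingers":0},{"dx":0,"dy":0,"dz":0.0008,"twist":0,"fingers":0},{"dx":0,"dy":0,"dz":0.0008,"twist":0,"fingers":0}]'; python3 -m crank '[{"dx":0,"dy":0,"dz":0.0004,"twist":0,"fingers":0},{"dx":0,"dy":0,"dz":0.0004,"twist":0,"fingers":0}]'
```

```text
time: 6.58
tcp_pos: [0.4966, 0.069, 0.1343]
ee_rot: [179.9, 0.0, 113.0]
force: [-6.1, 0.3, 12.7]
grip_width: 0.0008
grasp_force: 6.4
time: 6.82
tcp_pos: [0.4966, 0.0691, 0.1342]
ee_rot: [179.9, 0.0, 113.0]
force: [-5.4, -0.5, 15.1]
grip_width: 0.0004
grasp_force: 7.0
```

The pad is on its stop (z barely moved while the force rose). I'll add a little preload, then slide toward the bar.

```bash
python3 -m crank '[{"dx":0,"dy":0,"dz":0.0004,"twist":0,"fingers":0},{"dx":0,"dy":0,"dz":0.0004,"twist":0,"fingers":0}]'; python3 -m crank '[{"dx":0.001,"dy":0,"dz":0,"twist":0,"fingers":0},{"dx":0.002,"dy":0,"dz":0,"twist":0,"fingers":0},{"dx":0.0035,"dy":0,"dz":0,"twist":0,"fingers":0},{"dx":0.005,"dy":0,"dz":0,"twist":0,"fingers":0},{"dx":0.0065,"dy":0,"dz":0,"twist":0,"fingers":0},{"dx":0.008,"dy":0,"dz":0,"twist":0,"fingers":0},{"dx":0.008,"dy":0,"dz":0,"twist":0,"fingers":0}]'
```

```text
time: 7.08
tcp_pos: [0.4966, 0.0691, 0.1342]
ee_rot: [179.9, 0.0, 113.0]
force: [-8.1, -0.5, 15.0]
grip_width: 0.0003
grasp_force: 7.7
time: 7.95
tcp_pos: [0.4966, 0.0727, 0.1348]
ee_rot: [179.7, 0.6, 112.9]
force: [-0.2, -8.1, 12.1]
grip_width: 0.0005
grasp_force: 6.1
```

```bash
python3 -m crank '[{"dx":0.0015,"dy":0,"dz":0.0005,"twist":0,"fingers":0},{"dx":0.003,"dy":0,"dz":0.0005,"twist":0,"fingers":0},{"dx":0.0045,"dy":0,"dz":0.0005,"twist":0,"fingers":0},{"dx":0.0045,"dy":0,"dz":0.0005,"twist":0,"fingers":0}]';  python3 - <<'E'
from h import *
from bench import get_image,telemetry as t
o=t.get_obs();print(o['force'],o['tcp_pos'])
i=get_image("scene");np.savez("scene2.npz",**i)
x,y,w,h=225,180,110,100
cv2.imwrite("pics/c2.png",cv2.resize(i["color"][y:y+h,x:x+w],None,fx=6,fy=6,interpolation=cv2.INTER_CUBIC)[:,:,::-1])
E
```

```text
time: 8.45
tcp_pos: [0.496, 0.0769, 0.1348]
ee_rot: [179.5, 0.7, 112.9]
force: [1.7, -9.6, 12.1]
grip_width: 0.0007
grasp_force: 6.1
[ 1.7142333  -9.62848988 12.08273512] [0.49600081 0.07692872 0.13481194]
```

View pics/c2.png

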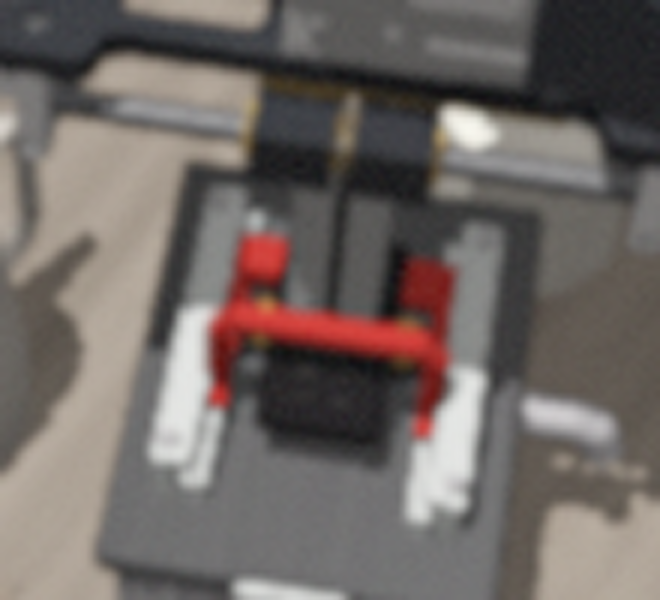

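The view shows the pad well below the bar (bar from (225,320) to (440,345)), with the fingers still behind it. I'll restore the preload and then continue sliding.

```bash
python3 -m crank '[{"dx":0,"dy":0,"dz":0.0004,"twist":0,"fingers":0},{"dx":0,"dy":0,"dz":0.0008,"twist":0,"fingers":0},{"dx":0,"dy":0,"dz":0.0008,"twist":0,"fingers":0}]'; python3 -m crank '[{"dx":0,"dy":0,"dz":0.0004,"twist":0,"fingers":0},{"dx":0,"dy":0,"dz":0.0004,"twist":0,"fingers":0}]'
```

```text
time: 8.88
tcp_pos: [0.496, 0.0769, 0.1342]
ee_rot: [179.5, 0.7, 112.9]
force: [2.0, -9.3, 12.9]
grip_width: 0.0005
grasp_force: 6.5
time: 9.12
tcp_pos: [0.496, 0.0769, 0.1342]
ee_rot: [179.5, 0.7, 112.9]
force: [1.2, -9.0, 13.9]
grip_width: 0.0003
grasp_force: 7.2
```

```bash
python3 -m crank '[{"dx":0,"dy":0,"dz":0.0006,"twist":0,"fingers":0},{"dx":0,"dy":0,"dz":0.0006,"twist":0,"fingers":0}]'; python3 -m crank '[{"dx":0.0015,"dy":0,"dz":0.0001,"twist":0,"fingers":0},{"dx":0.003,"dy":0,"dz":0.0002,"twist":0,"fingers":0},{"dx":0.003,"dy":0,"dz":0.0002,"twist":0,"fingers":0}]';  python3 -m crank '[{"dx":0.001,"dy":0,"dz":0.0001,"twist":0,"fingers":0},{"dx":0.002,"dy":0,"dz":0.0002,"twist":0,"fingers":0},{"dx":0.002,"dy":0,"dz":0.0002,"twist":0,"fingers":0}]'
```

```text
time: 9.38
tcp_pos: [0.496, 0.0769, 0.1341]
ee_rot: [179.5, 0.7, 112.9]
force: [-0.1, -9.4, 16.5]
grip_width: 0.0005
grasp_force: 8.3
time: 9.75
tcp_pos: [0.4958, 0.0786, 0.1342]
ee_rot: [179.4, 0.9, 112.9]
force: [1.7, -12.2, 15.2]
grip_width: 0.0003
grasp_force: 7.9
time: 10.12
tcp_pos: [0.4954, 0.0804, 0.1342]
ee_rot: [179.4, 0.9, 112.9]
force: [2.2, -11.4, 15.4]
grip_width: 0.0005
grasp_force: 7.9
```

```bash
python3 -m crank '[{"dx":0.0015,"dy":0,"dz":0.0001,"twist":0,"fingers":0},{"dx":0.003,"dy":0,"dz":0.0002,"twist":0,"fingers":0},{"dx":0.003,"dy":0,"dz":0.0002,"twist":0,"fingers":0}]'; python3 -m crank '[{"dx":0.001,"dy":0,"dz":0.0001,"twist":0,"fingers":0},{"dx":0.002,"dy":0,"dz":0.0002,"twist":0,"fingers":0},{"dx":0.003,"dy":0,"dz":0.0002,"twist":0,"fingers":0},{"dx":0.003,"dy":0,"dz":0.0002,"twist":0,"fingers":0}]'; python3 -m crank '[{"dx":0.001,"dy":0,"dz":0.0001,"twist":0,"fingers":0},{"dx":0.002,"dy":0,"dz":0.0002,"twist":0,"fingers":0},{"dx":0.002,"dy":0,"dz":0.0002,"twist":0,"fingers":0}]'
```

```text
time: 10.5
tcp_pos: [0.4948, 0.0827, 0.1342]
ee_rot: [179.3, 1.0, 112.9]
force: [3.5, -12.6, 15.7]
grip_width: 0.0008
grasp_force: 8.7
time: 11.0
tcp_pos: [0.4939, 0.0852, 0.1341]
ee_rot: [179.3, 1.0, 112.9]
force: [2.9, -13.0, 16.6]
grip_width: 0.0001
grasp_force: 8.8
time: 11.38
tcp_pos: [0.4933, 0.0869, 0.1341]
ee_rot: [179.3, 1.0, 112.9]
force: [3.6, -13.2, 15.7]
grip_width: 0.0006
grasp_force: 9.1
```

```bash
python3 -m crank '[{"dx":0.0012,"dy":0,"dz":0.0001,"twist":0,"fingers":0},{"dx":0.0024,"dy":0,"dz":0.0001,"twist":0,"fingers":0},{"dx":0.0036,"dy":0,"dz":0.0002,"twist":0,"fingers":0},{"dx":0.0036,"dy":0,"dz":0.0002,"twist":0,"fingers":0}]'; python3 -m crank '[{"dx":0.0012,"dy":0,"dz":0.0001,"twist":0,"fingers":0},{"dx":0.0024,"dy":0,"dz":0.0001,"twist":0,"fingers":0},{"dx":0.003,"dy":0,"dz":0.0001,"twist":0,"fingers":0},{"dx":0.003,"dy":0,"dz":0.0001,"twist":0,"fingers":0}]';  python3 - <<'E'
from h import *
from bench import get_image
i=get_image("scene");np.savez("scene3.npz",**i)
x,y,w,h=225,180,110,100
cv2.imwrite("pics/c3.png",cv2.resize(i["color"][y:y+h,x:x+w],None,fx=6,fy=6,interpolation=cv2.INTER_CUBIC)[:,:,::-1])
E
```

```text
time: 11.88
tcp_pos: [0.4921, 0.0902, 0.1341]
ee_rot: [179.2, 1.0, 112.9]
force: [4.7, -15.0, 17.2]
grip_width: 0.0005
grasp_force: 9.3
time: 12.38
tcp_pos: [0.4911, 0.0929, 0.1341]
ee_rot: [179.2, 1.1, 112.9]
force: [5.0, -15.1, 16.8]
grip_width: 0.0004
grasp_force: 9.4
```

View pics/c3.png

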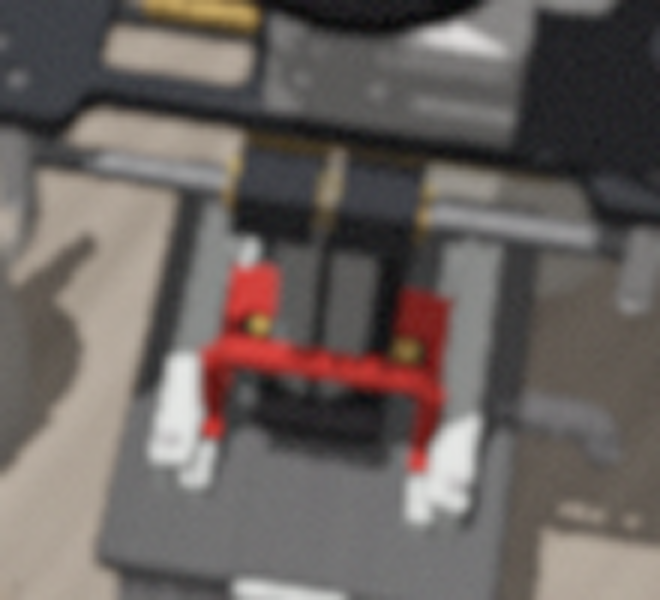

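The bar has moved to mid (322,365) from (332,333), about 9–10 mm of slide, and the hooks are passing over the lugs. I'll continue.

```bash
python3 -m crank '[{"dx":0.0012,"dy":0,"dz":0.0001,"twist":0,"fingers":0},{"dx":0.0024,"dy":0,"dz":0.0001,"twist":0,"fingers":0},{"dx":0.0036,"dy":0,"dz":0.0001,"twist":0,"fingers":0},{"dx":0.0036,"dy":0,"dz":0.0001,"twist":0,"fingers":0}]'; python3 -m crank '[{"dx":0.001,"dy":0,"dz":0,"twist":0,"fingers":0},{"dx":0.002,"dy":0,"dz":0,"twist":0,"fingers":0},{"dx":0.002,"dy":0,"dz":0,"twist":0,"fingers":0}]';  python3 - <<'E'
from h import *
from bench import get_image
g=[]
for n in("scene0","scene2","scene3","new"):
    i=load(n+".npz") if n!="new" else get_image("scene")
    if n=="new":np.savez("scene4.npz",**i)
    c=i["color"].astype(int);m=((c[:,:,0]>120)&(c[:,:,1]<75)&(c[:,:,2]<75));m[:, :250]=0;m[:,310:]=0;m[:195]=0;m[265:]=0
    v,u=np.nonzero(m);k=(u>270)&(u<286)&(v>215);print(n,plane(i,u[k].mean(),v[k].mean(),.131)[:2]@[-.391,.921])
E
```

```text
time: 12.92
tcp_pos: [0.4898, 0.0963, 0.1341]
ee_rot: [179.2, 1.1, 112.9]
force: [4.6, -14.7, 17.4]
grip_width: 0.0009
grasp_force: 9.5
time: 13.3
tcp_pos: [0.4893, 0.0976, 0.1341]
ee_rot: [179.2, 1.1, 112.9]
force: [5.4, -15.8, 16.5]
grip_width: 0.0002
grasp_force: 11.1
scene0 -0.10625055931497611
scene2 -0.10671581509411739
scene3 -0.09209146254415532
new -0.08717191513225717
```

Run:
```python
from h import *
a=[]
x,y,w,h=245,215,65,55
for n in("scene0","scene4"):
    i=load(n+".npz");a.append(cv2.resize(i["color"][y:y+h,x:x+w],None,fx=6,fy=6,interpolation=cv2.INTER_CUBIC)[:,:,::-1])
cv2.imwrite("pics/c4.png",np.hstack(a))
```

```text
(no output)
```

View pics/c4.png

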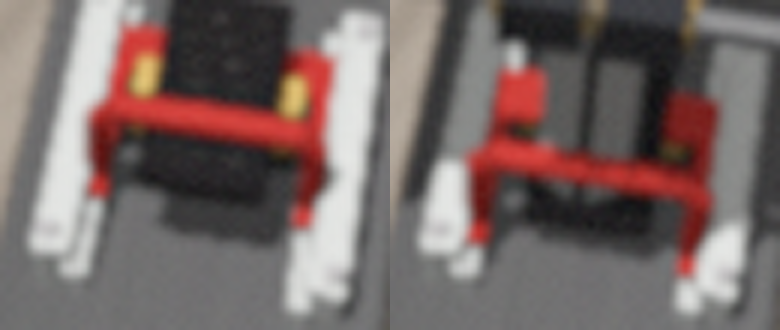

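The bar's ends moved from (100,110)/(320,130) to (95,152)/(315,185) in the crop, and the post feet from (98,187)/(302,215) to (90,232)/(295,265). I'll convert that to travel.

Run:
```python
from h import *
i=load("scene0.npz");P=lambda p,z:plane(i,p[0]/6+245,p[1]/6+215,z)
for a,b,z in(((100,110),(95,152),.131),((320,130),(315,185),.131),((98,187),(90,232),.1),((302,215),(295,265),.1)):
    d=P(b,z)-P(a,z);print(np.round(d*1000,1),round(float(d[:2]@[-.391,.921])*1000,1))
```

```text
[-6.3 12.4  0. ] 13.9
[-7.7 16.2  0. ] 18.0
[-6.2 13.7  0. ] 15.1
[-6.5 15.2  0. ] 16.5
```

About 16 mm of travel, so the catch is near the end. I'll make small steps to feel for the end stop.

```bash
python3 -m crank '[{"dx":0.0005,"dy":0,"dz":0,"twist":0,"fingers":0},{"dx":0.001,"dy":0,"dz":0,"twist":0,"fingers":0},{"dx":0.001,"dy":0,"dz":0,"twist":0,"fingers":0}]'
python3 - <<'E'
from bench import telemetry as t
import numpy as np
o=t.get_obs();u=np.array([-.391,.921]);print(o['tcp_pos'],(o['tcp_pos'][:2]-[.497,.07])@u,o['force'][:2]@u)
E
```

```text
time: 13.72
tcp_pos: [0.4892, 0.0977, 0.1341]
ee_rot: [179.2, 1.2, 112.8]
force: [5.2, -18.2, 16.8]
grip_width: 0.0001
grasp_force: 11.5
[0.48923962 0.09767958 0.13412747] 0.028527196986251474 -18.76966058583498
```

The end stop is reached: 1 mm commanded gave 0.1 mm of motion and the force rose. Now I'll back off along −y and lift.

```bash
python3 -m crank '[{"dx":-0.002,"dy":0,"dz":0,"twist":0,"fingers":0},{"dx":-0.004,"dy":0,"dz":0,"twist":0,"fingers":0},{"dx":-0.007,"dy":0,"dz":-0.0005,"twist":0,"fingers":0},{"dx":-0.01,"dy":0,"dz":-0.001,"twist":0,"fingers":0},{"dx":-0.012,"dy":0,"dz":-0.002,"twist":0,"fingers":0},{"dx":-0.012,"dy":0,"dz":-0.004,"twist":0,"fingers":0},{"dx":-0.012,"dy":0,"dz":-0.01,"twist":0,"fingers":0},{"dx":-0.012,"dy":0,"dz":-0.03,"twist":0,"fingers":0},{"dx":-0.012,"dy":0,"dz":-0.06,"twist":0,"fingers":0},{"dx":-0.012,"dy":0,"dz":-0.1,"twist":0,"fingers":0},{"dx":-0.012,"dy":0,"dz":-0.1,"twist":0,"fingers":0},{"dx":-0.012,"dy":0,"dz":-0.1,"twist":0,"fingers":0}]';  python3 - <<'E'
from h import *
from bench import get_image
i=get_image("scene");np.savez("scene5.npz",**i)
x,y,w,h=225,180,110,100
cv2.imwrite("pics/c5.png",cv2.resize(i["color"][y:y+h,x:x+w],None,fx=6,fy=6,interpolation=cv2.INTER_CUBIC)[:,:,::-1])
E
```

```text
time: 15.22
tcp_pos: [0.4858, 0.0935, 0.2253]
ee_rot: [-179.9, -0.0, 113.0]
force: [0.4, -0.2, -1.0]
grip_width: 0.0008
grasp_force: 0.0
```

View pics/c5.png

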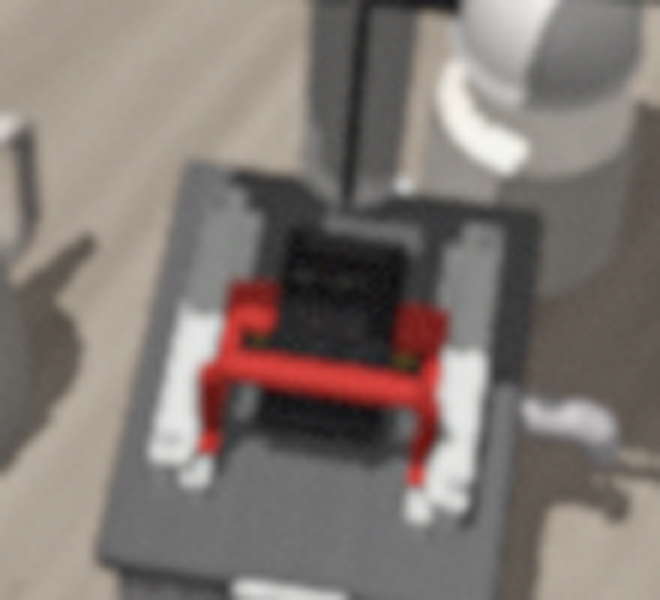

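The bar is now at (325,375) at the end of its slide. The pad's front edge sits at about (320,430), where it was when pressed (it was near row 403 when up), so it is trapped. The fingers are clear.

```bash
python3 -c "
from bench import sign_off;print(sign_off())"
```

```text
the job is handed in; nothing more can be done
None
```

I pressed the pad fully down, slid the red catch to its end stop, and handed the job in with the fingers clear. The last picture showed the pad still trapped, but the judge's result was not shown to me.

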